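Block a loose tile in its order tray and hold it flush

ROBOT

A 6-joint arm with a two-finger parallel gripper is mounted at the origin on the work surface. World frame = base frame: x ahead of the robot, y to its left, z up, the work surface at z = 0. Lengths are in m, angles in rad, forces in N, time in s.
With the tool pointing down it reaches from about 0.4 to 0.825 m from the base axis. Payload 7 kg.
Tool frame: the origin (TCP) lies on the mounting face of the last link; the fingertips stand r.finger_overhang ahead of it and the grasp point (between the pads) lies 155 mm ahead of it (r.finger_overhang is the distance from the TCP to the fingertips, in m); z points along the fingers, y is the line along which they close (so a half turn about z gives the same grasp; the last joint's range is limited). The gripper opens to 85 mm and grips with 20 to 120 N. Pads are 22 mm wide; open, the fingers measure 114 mm over their backs; the gripper's body (76 mm by 85 mm) begins 54 mm behind the grasp point. The pads swing forward as they close: fully open they stand 13 mm farther back than shut.
Start: joints at [-1.06, 0.359, 0.012, 0, -1.224, -0.288], TCP at [0.149, -0.658, 0.405] pointing down, gripper open.
Joint ranges: [-3.07, 3.07], [-1.43, 2.12], [-1.02, 1.25], [-3.03, 1.67], [-3.05, -0], [-3.03, 3.03]. Speed limits (rad/s): [2.39, 2.39, 3.01, 3.14, 3.14, 3.14].

INTERFACE

Orientations are given as a unit quaternion [w, x, y, z].
In Python, from station import r, vision gives the robot as it stands. The module is installed in compiled form; this text tells all that it offers.
- The arm moves only by the tool drive_tool, never from a script. Its argument "steps" is a list of rows, each a list of 5 numbers: the shift along the tool's x, y, z in mm, then the turn about the tool's z in rad, then the closure, from 0 (fully open) to 1 (shut). A call has 1 to 20 rows; each row shifts and turns the commanded pose from where the row before left it, along the tool's axes as they then stand; what a row does not reach is not made up. A row lasts 1/8 s, in which the tool goes at most 62.5 mm and 10.7 degrees, less where a joint would pass 70% of its speed; a pose out of reach is approached as far as the arm can. A call with a gripper value outside its range is refused whole. The fingers move at their own pace and stop on an object; "force" is the grip in N (left out, the last holds). Time passes only in rows, so rows that do not move let the fingers close. It gives the time, the measured TCP pose, the force, the opening and the grip force at its end, in the units of the state.
- r.get_state(): the state, without advancing time (a new reading comes with each control period).
- vision.capture(name): name is "side" or "top" or "wrist"; returns the picture (420x560x3 uint8, red, green, blue); there is no depth.
- vision.camera_params(name): a dict with "mtx" (3x3 intrinsics, pixels), "R" (3x3) and "t" (3): a world point X has camera coordinates R X + t. Camera axes: x right, y down, z forward; pixel columns grow to the right and rows downward; lengths in m; the calibration is good to about 2 mm. A picture is of the moment at which its call begins: read the wrist's pose just before it. camera_params takes no time and is no camera call; for the wrist camera it gives the pose at the moment of the call.
- r.job_done(): hands the job in; it is judged then, once.
The state is a dict: "t": time; "joints": joint angles; "qvel": joint speeds; "joint_torque": joint torques, N m; "eef_pos": TCP position; "eef_rot": TCP orientation; "force": force on the tool from outside, world axes, zero at the start; "wrist_torque": the same for the moment, N m; "gripper_width": finger opening in m; "grip_force": force on a finger pad.
Only numpy, scipy, OpenCV 4.12 (cv2) and the standard library are available. Lean on these libraries where they do the work, as an engineer would, in place of code of your own. Each camera call takes 0.05 s, during which the arm holds its last target. There are 200 camera calls.

TASK

Two green order trays on the packing bench each hold a loose marble tile, and only one of them has a gap behind its tile wide enough for the orange spacer. Slide the spacer upright into that gap, right down to or just above the tray floor, then use it, lying flat along the tile's edge, to push the tile flush against the yellow stop. Finish while still gripping the spacer and pressing the tile firmly against the stop; keep the spacer off the other tile, and leave that tile, the tape roll, the carton and the scanner where they are.

Things in the scene. Friction and masses are not known exactly. Their poses are not given: they have to be found in the camera images.
- spacer: Orange plastic block, 16 mm thick (its x), 70 mm wide (its y), 60 mm tall (its z), about 0.08 kg, upright between the trays; origin: centre of its underside. Grip it across the thickness, high up: in the tray the fingertips stay over 20 mm above its underside to clear the walls. Pressed on the tray floor it drags and tilts; held about 3 mm above, it slides freely.
- tray_1: Fixed green tray, open on top, same as the other: inside 134 mm long (its x), 96 mm wide; floor 8 mm thick; side and near-end walls 6 mm thick, 20 mm above the floor (28 mm over the bench). Its +x end (away from the robot) is a yellow stop. Origin: underside, centre of the inside; near-end wall's inner face at x = -67 mm, stop face at x = +67 mm.
- tray_2: Fixed green tray, open on top, same as the other: inside 134 mm long (its x), 96 mm wide; floor 8 mm thick; side and near-end walls 6 mm thick, 20 mm above the floor (28 mm over the bench). Its +x end (away from the robot) is a yellow stop. Origin: underside, centre of the inside; near-end wall's inner face at x = -67 mm, stop face at x = +67 mm.
- stop_1: Yellow stop of tray_1, fixed to it, 10 mm thick, 96 mm wide, 24 mm high, standing on the tray floor. Origin: centre of the lower edge of its inner face. Axes as the tray's: x points out of the tray, through the stop.
- stop_2: Yellow stop of tray_2, fixed to it, 10 mm thick, 96 mm wide, 24 mm high, standing on the tray floor. Origin: centre of the lower edge of its inner face. Axes as the tray's: x points out of the tray, through the stop.
- tile_1: Loose grey-white marble tile lying flat in tray_1, 104 mm long (its x, along the tray), 90 mm wide, 12 mm thick, about 0.26 kg; origin at the centre of its underside. It lies a few mm short of the yellow stop, with the rest of the free length (30 mm in all) as a gap before the tray's near-end wall.
- tile_2: Loose grey-white marble tile lying flat in tray_2, 122 mm long (its x, along the tray), 90 mm wide, 12 mm thick, about 0.31 kg; origin at the centre of its underside. It lies a few mm short of the yellow stop, with the rest of the free length (12 mm in all) as a gap before the tray's near-end wall.
- tape: Bystander: open roll of brown tape lying flat, 90 mm across, 48 mm high; origin at the centre of its underside.
- carton: Bystander: closed cardboard carton 160 x 120 x 80 mm; origin at the centre of its underside.
- scanner: Bystander: grey and black hand scanner lying on its side, head about 110 mm long (along its x), black grip about 110 mm long towards its -y, 38 mm high; origin on the underside of its head.
There are look-alikes about, which are no part of the job. What is shaped like the tray_1 but brown or pink is not meant.

How it is judged:
On the way:
1. the spacer stands upright in the wide gap, down at the tray floor (z of spacer in the frame of tray_1 between 0.004 and 0.015 m and x of spacer in the frame of tray_1 between -0.064 and -0.028 m and y of spacer in the frame of tray_1 between -0.022 and 0.022 m and angle between spacer's own z axis and vertical below 0.12 rad), for 0.2 s.
At the end, for the whole second after the job is handed in: Spacer gripped (over 3 N), upright in tray_1's gap within 7 mm of its floor and 22 mm of its middle, within 0.06 rad of the tile's edge, pressing (over 2 N) tile_1 on the stop (over 2 N); tile flat, within 2.5 mm of the stop, square within 0.03 rad, all at rest (all of step 1 and x of tile_1 in the frame of stop_1 above -0.0545 m and angle between the x axis of tile_1 and the x axis of tray_1, either way round below 0.03 rad and z of tile_1 in the frame of tray_1 below 0.011 m and angle between the x axis of spacer and the x axis of tile_1, either way round below 0.06 rad and contact force between spacer and tile_1 above 2 N and contact force between tile_1 and stop_1 above 2 N and contact force between the fingers and spacer above 3 N and linear speed of each of spacer, tile_1 below 0.01 m/s); the arm keeps its last pose, push and grip.
It fails at once if the spacer is pushed against the tile of the tight tray (contact force between spacer and tile_2 above 2 N).
It fails at once if the other tile is shifted by over 8 mm (distance of tile_2 from where it was at the start of the episode above 0.008 m).
It fails at once if the tape is shifted by over 20 mm (distance of tape from where it was at the start of the episode above 0.02 m).
It fails at once if the carton is shifted by over 20 mm (distance of carton from where it was at the start of the episode above 0.02 m).
It fails at once if the scanner is shifted by over 20 mm (distance of scanner from where it was at the start of the episode above 0.02 m).
It also fails if it takes over 42 s, if anything falls off the work surface, if the arm or the gripper's body presses on something with over 40 N, if the wrist force passes 120 N, or if a joint passes its speed limit or range.

## Working session

There is one attempt and no reset: what is moved stays moved. The work goes in short steps, Python scripts to look and compute and a tool call to move; the robot and the scene stay as the last step left them, time stands still between calls to the robot, and variables do not carry over. Pictures are saved under pics/ and viewed, at most 10 in all, crops included, and the job is handed in when it is done.

Besides the shell and the picture viewer there is one more tool, called after "Call:" as name(argument=value, ...), one argument or row to a line, values as JSON. drive_tool: Moves the arm, as the interface text tells. Its arguments: {"type":"object","properties":{"steps":{"type":"array"},"force":{"type":"number"}},"required":["steps"]}

```bash
mkdir -p pics; python3 - <<'E'
from station import r, vision
import cv2,numpy as np
print(r.get_state(), r.finger_overhang)
for n in ("top","side"):
    im=vision.capture(n); cv2.imwrite(f"pics/{n}0.png",im[:,:,::-1])
    p=vision.camera_params(n); print(n,p)
E
```

```text
{'t': 0.0, 'joints': array([-1.05989334e+00,  3.59374362e-01,  1.10658366e-02, -3.62528646e-04,
       -1.22410589e+00, -2.88078349e-01]), 'qvel': array([-0.0001268 , -0.0010358 ,  0.00097385, -0.00190059,  0.00093751,
       -0.00085366]), 'joint_torque': array([ 4.16431421e-04, -5.83323312e+01,  2.93413532e+01,  6.93624169e+00,
       -6.09413037e-03,  2.34474089e-05]), 'eef_pos': array([ 0.1491073 , -0.65812185,  0.40377235]), 'eef_rot': array([-1.57667994e-04, -1.11120588e-01,  9.93806587e-01,  8.11629816e-04]), 'force': array([0.04806911, 1.03344566, 0.20684859]), 'wrist_torque': array([ 0.02673648,  0.00628015, -0.03483276]), 'grip_force': 0.0, 'gripper_width': 0.08507590647617556} 0.1734
top {'mtx': array([[545.10541049,   0.        , 280.7651755 ],
       [  0.        , 545.10541049, 204.858319  ],
       [  0.        ,   0.        ,   1.        ]]), 'R': array([[-0.00876236, -0.99995288, -0.00417872],
       [-0.99117154,  0.00923813, -0.13226348],
       [ 0.13229585,  0.00298289, -0.99120579]]), 't': array([0.02407836, 0.57217699, 1.69604167])}
side {'mtx': array([[485.67182528,   0.        , 275.22607857],
       [  0.        , 485.67182528, 210.83665539],
       [  0.        ,   0.        ,   1.        ]]), 'R': array([[-0.82275969, -0.56810498, -0.01797821],
       [-0.40622121,  0.60984593, -0.68049413],
       [ 0.39755605, -0.55258001, -0.73253295]]), 't': array([0.48327281, 0.24362044, 1.10980862])}
```

View pics/top0.png

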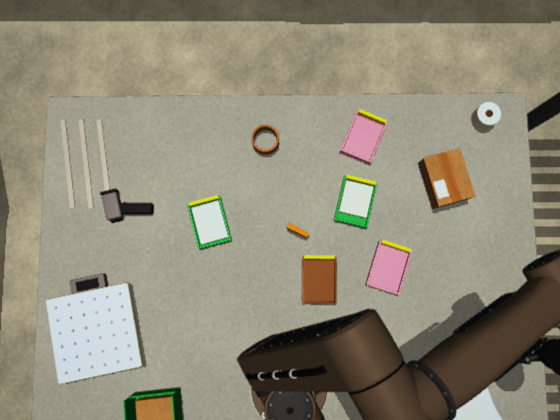

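View pics/side0.png

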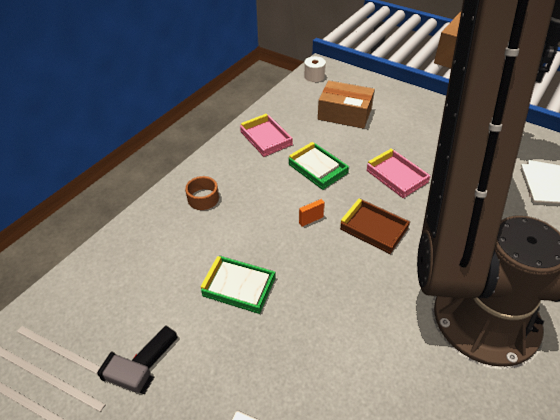

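The top view shows the wide-gap tray (tray_1) at about (355,201) with a green gap at its near end. The tight tray is at (210,221) and the orange spacer at (298,231). The side view agrees: tray_1 is at (318,165) and the spacer at (312,212). Pink and brown trays are look-alikes.

```bash
cat > h.py <<'E'
from station import r, vision
import cv2,numpy as np
def ray(p,u,v,z):
    K,R,t=p["mtx"],p["R"],p["t"]
    d=R.T@np.linalg.inv(K)@np.array([u,v,1.]); c=-R.T@t
    return c+d*(z-c[2])/d[2]
def mask(im,name):
    h=cv2.cvtColor(im,cv2.COLOR_RGB2HSV)
    lo,hi={'orange':((5,200,140),(17,255,255)),'green':((50,120,50),(80,255,255)),'yellow':((25,150,120),(33,255,255)),'white':((0,0,170),(179,60,255))}[name]
    return cv2.inRange(h,lo,hi)
def blobs(im,name,amin=30):
    cs,_=cv2.findContours(mask(im,name),cv2.RETR_EXTERNAL,cv2.CHAIN_APPROX_NONE)
    return [c for c in cs if cv2.contourArea(c)>amin]
E
python3 - <<'E'
from h import *
im=cv2.imread("pics/top0.png")[:,:,::-1].copy(); p=vision.camera_params("top")
for n,z in (('orange',.06),('green',.028),('yellow',.032),('white',.02)):
    for c in blobs(im,n):
        box=cv2.boxPoints(cv2.minAreaRect(c)); w=np.array([ray(p,*q,z)[:2] for q in box])
        print(n,box.mean(0).round(1),cv2.contourArea(c),w.mean(0).round(4),w.round(3).tolist())
st=r.get_state(); print(vision.camera_params("wrist"))
E
```

```text
green [156.7 396.6] 154.0 [-0.0143  0.4038] [[-0.018, 0.491], [0.053, 0.46], [-0.011, 0.316], [-0.081, 0.348]]
green [209.2 222.3] 209.0 [0.5203 0.2477] [[0.578, 0.319], [0.605, 0.214], [0.462, 0.177], [0.436, 0.281]]
green [355.3 201.9] 365.0 [ 0.5813 -0.2196] [[0.524, -0.148], [0.666, -0.187], [0.638, -0.292], [0.497, -0.252]]
yellow [319. 257.] 60.0 [ 0.4063 -0.1001] [[0.41, -0.053], [0.409, -0.147], [0.403, -0.147], [0.404, -0.053]]
yellow [395.8 245.7] 73.0 [ 0.4397 -0.3431] [[0.449, -0.297], [0.459, -0.301], [0.431, -0.389], [0.42, -0.386]]
yellow [203.1 200.3] 68.5 [0.5901 0.2671] [[0.583, 0.313], [0.607, 0.224], [0.597, 0.221], [0.573, 0.31]]
yellow [360.7 179.7] 72.0 [ 0.6521 -0.2384] [[0.658, -0.192], [0.669, -0.195], [0.646, -0.285], [0.635, -0.282]]
yellow [372.  115.9] 70.0 [ 0.8631 -0.2812] [[0.877, -0.236], [0.887, -0.241], [0.85, -0.326], [0.839, -0.322]]
white [477.  403.5] 816.0 [-0.0441 -0.5763] [[0.002, -0.505], [0.001, -0.653], [-0.09, -0.647], [-0.089, -0.501]]
white [206.9 318.9] 46.5 [0.2171 0.2533] [[0.22, 0.28], [0.236, 0.236], [0.214, 0.227], [0.198, 0.271]
[... 3565 characters left out ...]
-0.168]]
white [404.6  58. ] 1963.0 [ 1.0656 -0.3979] [[1.184, -0.257], [1.188, -0.542], [0.947, -0.536], [0.943, -0.256]]
white [174.5  28. ] 141.0 [1.1782 0.3711] [[1.2, 0.414], [1.199, 0.329], [1.156, 0.329], [1.157, 0.413]]
white [125.5  44. ] 1200.5 [1.1238 0.5345] [[1.203, 0.656], [1.2, 0.417], [1.045, 0.414], [1.048, 0.651]]
{'mtx': array([[339.24477532,   0.        , 280.5890066 ],
       [  0.        , 339.24477532, 209.26112617],
       [  0.        ,   0.        ,   1.        ]]), 'R': array([[-0.21928031,  0.97566114,  0.00121926],
       [ 0.92926054,  0.20847062,  0.30498336],
       [ 0.29730623,  0.06800985, -0.9523569 ]]), 't': array([ 0.67388291, -0.04135478,  0.38046898])}
```

Call:
drive_tool(
  steps=[
    [-34, 33, 0, 0, 0],
    [-34, 33, 0, 0, 0],
    [-34, 33, 0, 0, 0],
    [-34, 33, 0, 0, 0],
    [-34, 33, 0, 0, 0],
    [-34, 33, 0, 0, 0],
    [-34, 33, 0, 0, 0],
    [-34, 33, 0, 0, 0],
    [-34, 33, 0, 0, 0],
    [-34, 33, 0, 0, 0],
    [-34, 33, 0, 0, 0],
    [-34, 33, 0, 0, 0],
    [0, 0, 0, -0.16, 0],
    [0, 0, 0, -0.16, 0],
    [0, 0, 0, -0.16, 0],
    [0, 0, 0, -0.16, 0],
    [0, 0, 0, -0.16, 0],
    [0, 0, 0, -0.16, 0],
    [0, 0, 0, 0, 0],
    [0, 0, 0, 0, 0],
  ],
)

```text
t: 2.6
eef_pos: [0.4595, -0.1819, 0.4046]
eef_rot: [-0.0, -0.556, 0.831, 0.0]
force: [0.3, 0.8, -0.3]
gripper_width: 0.0857
grip_force: 0.0
```

```bash
python3 - <<'E'
from h import *
import pickle
s=r.get_state(); p=vision.camera_params("wrist"); im=vision.capture("wrist")
print(s['t'],s['eef_pos'],s['eef_rot'],s['joints'])
cv2.imwrite("pics/w1.png",im[:,:,::-1]); pickle.dump((s,p),open("w1.pkl","wb"))
for n,z in (('orange',.06),('green',.028),('yellow',.032)):
    for c in blobs(im,n,100):
        box=cv2.boxPoints(cv2.minAreaRect(c)); print(n,box.mean(0),cv2.contourArea(c),[ray(p,*q,z)[:2].round(4).tolist() for q in box])
E
```

```text
2.6 [ 0.45945811 -0.18193265  0.40456862] [-9.71283710e-05 -5.56061088e-01  8.31141411e-01  1.06605080e-04] [ 2.15368346e-02  5.79741904e-02 -3.75932903e-01 -8.28734300e-05
 -1.13716769e+00 -4.13020146e-01]
orange [306.4604  320.39603] 618.0 [[0.5135, -0.0046], [0.483, -0.0659], [0.4698, -0.0586], [0.4996, 0.0032]]
green [155.82578 188.80646] 2945.5 [[0.6405, -0.2897], [0.4942, -0.2519], [0.5255, -0.1496], [0.6867, -0.1889]]
yellow [353.3036  229.03745] 547.5 [[0.4118, -0.1482], [0.4025, -0.1478], [0.4036, -0.051], [0.4136, -0.051]]
yellow [ 89.86772 199.20691] 773.5 [[0.6464, -0.2846], [0.6362, -0.2837], [0.6597, -0.19], [0.6709, -0.1908]]
yellow [234.31683   33.168324] 671.0 [[0.4425, -0.3507], [0.433, -0.3477], [0.4504, -0.2952], [0.4603, -0.2983]]
```

View pics/w1.png

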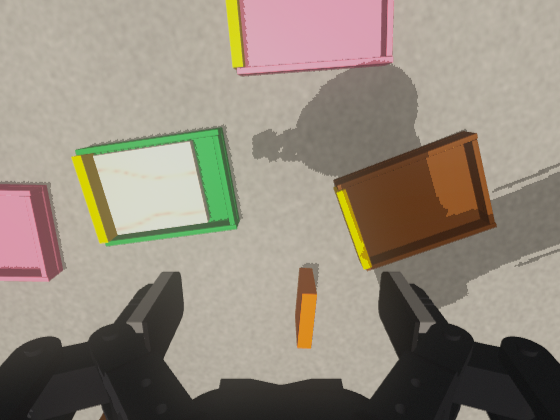

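The wrist view shows the spacer's bright top at (306,320), with its darker side above it. Tray_1 is at (157,187), with the tile's near edge at about (196–208,143–222), the gap to its right and the yellow stop at (90,199).

```bash
python3 - <<'E'
from h import *
import pickle
s,p=pickle.load(open("w1.pkl","rb")); im=cv2.imread("pics/w1.png")[:,:,::-1].copy()
def quad(c,z,name):
    h=cv2.convexHull(c)
    for e in np.arange(1,15,.5):
        q=cv2.approxPolyDP(h,e,True)
        if len(q)<=4: break
    q=q[:,0].astype(float)
    # refine: line fit of contour pts near each side
    L=[];pts=c[:,0].astype(float)
    for a,b in zip(q,np.roll(q,-1,0)):
        d=(b-a)/np.linalg.norm(b-a); n=np.array([-d[1],d[0]]); t=(pts-a)@d/np.linalg.norm(b-a)
        k=(abs((pts-a)@n)<3)&(t>.12)&(t<.88)
        vx,vy,x,y=cv2.fitLine(pts[k].astype(np.float32),cv2.DIST_HUBER,0,.01,.01).ravel(); L.append(np.cross([x,y,1],[x+vx,y+vy,1]))
    P=[]
    for i in range(len(L)):
        x=np.cross(L[i-1],L[i]); P.append(x[:2]/x[2])
    P=np.array(P); W=np.array([ray(p,*u,z)[:2] for u in P]); d=np.roll(W,-1,0)-W
    print(name,len(q),P.round(1).tolist(),'\n ',W.round(4).tolist(),'c',W.mean(0).round(4),'len',np.linalg.norm(d,axis=1).round(4),'ang',np.arctan2(d[:,1],d[:,0]).round(3))
roi=np.zeros(im.shape[:2],np.uint8); roi[120:250,65:245]=255
m=mask(im,'white')&roi; m[:,:90]=0
h=cv2.cvtColor(im,cv2.COLOR_RGB2HSV); print(h[185,150],h[185,215],h[200,90],h[320,306],h[280,307],h[240,250],h[150,98],h[227,106])
big=lambda m:max(cv2.findContours(m,cv2.RETR_EXTERNAL,cv2.CHAIN_APPROX_NONE)[0],key=cv2.contourArea)
tile=cv2.inRange(h,(0,0,195),(179,60,255))&roi
quad(big(tile),.020,'tile')
quad(big(mask(im,'yellow')&roi),.032,'stop')
quad(big((mask(im,'green')|mask(im,'yellow')|tile)&roi),.028,'tray')
o=mask(im,'orange'); quad(big(o),.06,'spacer')
o2=cv2.inRange(h,(5,200,200),(20,255,255)); quad(big(o2),.06,'spacer bright')
E
```

```text
[ 35  15 218] [ 65 140 187] [ 29 255 216] [ 17 216 218] [ 11 144 126] [ 21  27 187] [ 64 137 183] [ 22 135 130]
tile 4 [[188.9, 141.9], [206.7, 221.5], [117.7, 233.9], [93.1, 156.2]] 
  [[0.5328, -0.2523], [0.5546, -0.1669], [0.6537, -0.1919], [0.6321, -0.2776]] c [ 0.5933 -0.2222] len [0.0882 0.1022 0.0883 0.1025] ang [ 1.321 -0.248 -1.817  2.893]
stop 4 [[71.6, 157.2], [80.0, 154.7], [108.0, 242.0], [99.3, 242.0]] 
  [[0.646, -0.2843], [0.6367, -0.2831], [0.6608, -0.1898], [0.6697, -0.1934]] c [ 0.6533 -0.2376] len [0.0093 0.0964 0.0096 0.0939] ang [ 3.018  1.318 -0.393 -1.826]
tray 4 [[215.9, 129.5], [234.8, 227.6], [100.1, 245.2], [70.2, 151.0]] 
  [[0.5, -0.2529], [0.5266, -0.1507], [0.6738, -0.189], [0.6463, -0.2904]] c [ 0.5867 -0.2208] len [0.1056 0.1521 0.1051 0.151 ] ang [ 1.317 -0.255 -1.835  2.89 ]
spacer 4 [[315.2, 294.0], [309.4, 343.8], [297.5, 349.8], [302.4, 294.0]] 
  [[0.4706, -0.0594], [0.4991, -0.0025], [0.5144, 0.0], [0.4831, -0.0645]] c [ 0.4918 -0.0316] len [0.0636 0.0154 0.0717 0.0135] ang [ 1.106  0.161 -2.021  2.749]
spacer bright 4 [[315.8, 294.0], [309.9, 347.5], [297.3, 346.0], [302.5, 294.0]] 
  [[0.4701, -0.0591], [0.5004, 0.0023], [0.5126, -0.0049], [0.4831, -0.0645]] c [ 0.4916 -0.0316] len [0.0685 0.0142 0.0665 0.0141] ang [ 1.112 -0.534 -2.031  2.749]
```

Call:
drive_tool(
  steps=[
    [0, 0, 0, 0.068, 0],
    [-50, 12.6, 0, 0, 0],
    [-50, 12.6, 20, 0, 0],
    [-49, 12.5, 30, 0, 0],
    [0, 0, 40, 0, 0],
    [0, 0, 30, 0, 0],
    [0, 0, 0, 0, 0],
  ],
)

```text
t: 3.52
eef_pos: [0.4905, -0.0316, 0.2829]
eef_rot: [-0.002, -0.528, 0.849, 0.001]
force: [0.0, -0.1, 0.5]
gripper_width: 0.0858
grip_force: 0.0
```

```bash
python3 - <<'E'
from h import *
s=r.get_state(); p=vision.camera_params("wrist"); im=vision.capture("wrist")
print(s['t'],s['eef_pos'],s['eef_rot'])
cv2.imwrite("pics/w2.png",im[:,:,::-1])
h=cv2.cvtColor(im,cv2.COLOR_RGB2HSV)
for m in (mask(im,'orange'),cv2.inRange(h,(5,180,180),(20,255,255))):
  for c in cv2.findContours(m,cv2.RETR_EXTERNAL,cv2.CHAIN_APPROX_NONE)[0]:
    if cv2.contourArea(c)<200: continue
    box=cv2.boxPoints(cv2.minAreaRect(c)); W=np.array([ray(p,*q,.06)[:2] for q in box]); d=np.roll(W,-1,0)-W
    print(box.round().tolist(),W.round(4).tolist(),W.mean(0).round(4),np.linalg.norm(d,axis=1).round(4),np.arctan2(d[:,1],d[:,0]).round(3))
E
```

```text
3.525 [ 0.49054139 -0.03159671  0.28290296] [-2.28744966e-03 -5.28379456e-01  8.49005014e-01  6.35790692e-04]
[[267.0, 252.0], [290.0, 252.0], [290.0, 285.0], [267.0, 285.0]] [[0.5026, -0.0246], [0.4898, -0.0183], [0.4999, 0.0026], [0.5131, -0.004]] [ 0.5013 -0.0111] [0.0143 0.0232 0.0148 0.0232] [ 2.681  1.12  -0.461 -2.042]
[[270.0, 181.0], [291.0, 181.0], [291.0, 226.0], [270.0, 226.0]] [[0.4805, -0.0641], [0.4695, -0.0587], [0.4817, -0.0335], [0.4931, -0.0392]] [ 0.4812 -0.0489] [0.0122 0.0279 0.0128 0.0279] [ 2.682  1.121 -0.46  -2.039]
[[267.0, 238.0], [290.0, 238.0], [290.0, 285.0], [267.0, 285.0]] [[0.4983, -0.033], [0.4857, -0.0267], [0.4999, 0.0026], [0.5131, -0.004]] [ 0.4992 -0.0153] [0.0141 0.0326 0.0148 0.0326] [ 2.681  1.12  -0.461 -2.042]
```

View pics/w2.png

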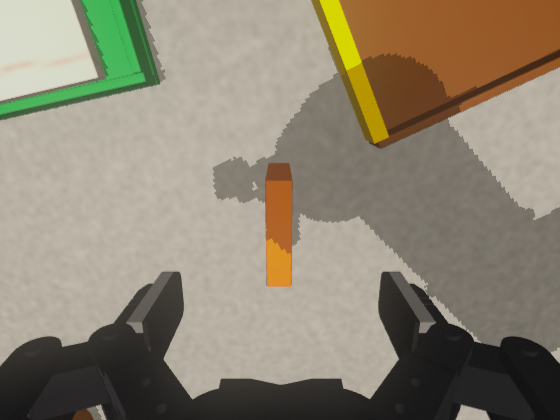

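The view shows the spacer's top at columns 266–292, rows 181–286, centred between the open pads and aligned with the tool. I'll descend and grip.

Call:
drive_tool(
  steps=[
    [0, 0, 30, 0, 0],
    [0, 0, 30, 0, 0],
    [0, 0, 21, 0, 0],
    [0, 0, 0, 0, 0],
    [0, 0, 0, 0, 0.7],
    [0, 0, 0, 0, 0.7],
    [0, 0, 0, 0, 0.7],
    [0, 0, 0, 0, 1],
    [0, 0, 0, 0, 1],
    [0, 0, 0, 0, 1],
    [0, 0, 0, 0, 1],
    [0, 0, 0, 0, 1],
  ],
  force=60,
)

```text
t: 5.08
eef_pos: [0.4916, -0.0315, 0.2043]
eef_rot: [0.0, -0.529, 0.849, -0.0]
force: [-1.0, 0.1, 6.0]
gripper_width: 0.0153
grip_force: 59.3
```

Call:
drive_tool(
  steps=[
    [0, 0, -30, 0, 1],
    [0, 0, -40, 0, 1],
    [0, 0, -40, 0, 1],
    [0, 0, -20, -0.1, 1],
    [0, 0, 0, -0.11, 1],
    [30, -30, 0, 0, 1],
    [30, -30, 0, 0, 1],
    [20, -22, 0, 0, 1],
    [0, 0, 0, 0, 1],
    [0, 0, 0, 0, 1],
  ],
)

```text
t: 6.32
eef_pos: [0.5509, -0.1291, 0.3332]
eef_rot: [-0.0, -0.615, 0.789, 0.0]
force: [-0.1, 0.0, -0.8]
gripper_width: 0.0153
grip_force: 58.8
```

```bash
python3 - <<'E'
from h import *
import pickle
s=r.get_state(); p=vision.camera_params("wrist"); im=vision.capture("wrist")
print(s['t'],s['eef_pos'],s['eef_rot'],s['force'],s['gripper_width'])
cv2.imwrite("pics/w3.png",im[:,:,::-1]); pickle.dump((s,p),open("w3.pkl","wb"))
E
```

```text
6.325 [ 0.55090512 -0.12906336  0.33322648] [-3.90077494e-04 -6.14740396e-01  7.88729306e-01  4.18408637e-04] [-1.34010553e-01  7.77513985e-05 -7.90989718e-01] 0.015302233501823416
```

View pics/w3.png

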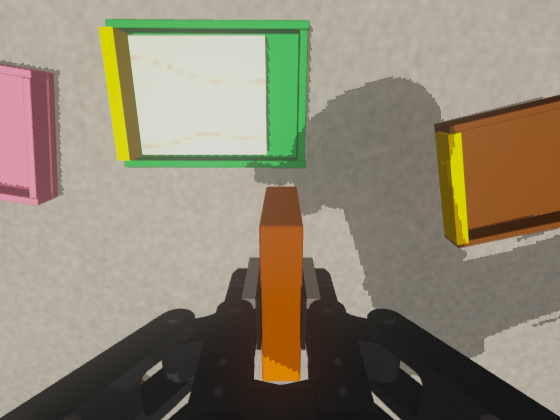

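The view shows tray_1's tile near edge at about col 266, rows 35–155. The near wall is at about cols 299–309, and the held spacer's lower end is at rows 187–225, centred at col 281.

```bash
python3 - <<'E'
from h import *
import pickle
s,p=pickle.load(open("w3.pkl","rb")); im=cv2.imread("pics/w3.png")[:,:,::-1].copy()
h=cv2.cvtColor(im,cv2.COLOR_RGB2HSV).astype(int); g=cv2.cvtColor(im,cv2.COLOR_RGB2GRAY).astype(int)
for row in (60,90,120,150): print(row,g[row,262:316].tolist())
for col in (180,283): print(col,g[14:44,col].tolist(),g[148:175,col].tolist())
# tile edge & outer wall edge fits
def line(f,rows,z):
    pts=np.array([[f(y),y] for y in rows],np.float32); vx,vy,x,y=cv2.fitLine(pts,cv2.DIST_HUBER,0,.01,.01).ravel()
    W=[ray(p,x+vx/vy*(q-y),q,z)[:2] for q in (rows[0],rows[-1])]; d=W[1]-W[0]
    print(pts[0],pts[-1],np.round(W,4).tolist(),'mid',np.mean(W,0).round(4),'ang',np.arctan2(d[1],d[0]).round(4)); 
tile=cv2.inRange(h.astype(np.uint8),(0,0,190),(179,60,255)); gr=mask(im,'green')
line(lambda y:np.where(tile[y,200:290])[0].max()+200.5,range(42,150),.020)
line(lambda y:np.where(gr[y,280:330])[0].max()+280.5,range(30,140),.028)
line(lambda y:np.where(mask(im,'yellow')[y,95:145])[0].min()+94.5,range(30,155),.032)
line(lambda y:np.where(mask(im,'yellow')[y,95:150])[0].max()+95.5,range(35,155),.032)
sp=[(263,225),(301,225),(267,187),(298,187)]
E
```

```text
60 [214, 214, 214, 167, 119, 112, 112, 112, 144, 146, 146, 146, 145, 145, 144, 145, 145, 144, 144, 144, 144, 144, 143, 144, 144, 144, 143, 143, 143, 143, 143, 142, 143, 143, 143, 143, 93, 104, 141, 144, 143, 142, 142, 140, 134, 114, 124, 125, 126, 163, 173, 173, 171, 170]
90 [215, 215, 214, 204, 127, 114, 114, 139, 147, 147, 148, 146, 147, 147, 146, 146, 146, 146, 146, 145, 145, 145, 144, 145, 145, 143, 143, 143, 143, 143, 144, 143, 143, 144, 142, 117, 85, 129, 144, 143, 142, 142, 140, 134, 106, 123, 125, 125, 171, 174, 174, 174, 173, 173]
120 [215, 215, 215, 213, 148, 115, 112, 139, 146, 147, 146, 146, 146, 146, 146, 146, 145, 145, 145, 145, 145, 144, 144, 143, 144, 143, 142, 143, 143, 142, 142, 142, 142, 142, 141, 91, 120, 143, 143, 141, 140, 139, 136, 112, 122, 123, 123, 122, 123, 123, 122, 122, 121, 120]
150 [214, 214, 213, 214, 197, 128, 119, 118, 143, 144, 144, 144, 144, 144, 143, 144, 143, 143, 143, 142, 142, 142, 142, 142, 141, 141, 141, 141, 141, 106, 100, 100, 99, 100, 79, 77, 95, 97, 98, 98, 99, 98, 97, 121, 123, 123, 122, 122, 120, 120, 120, 120, 121, 121]
180 [173, 174, 
[... 243 characters left out ...]
 174, 174, 173, 174, 175]
283 [174, 175, 175, 175, 175, 166, 133, 140, 142, 142, 142, 143, 145, 142, 121, 85, 83, 82, 83, 98, 133, 143, 143, 143, 143, 143, 143, 143, 144, 143] [142, 142, 142, 142, 142, 142, 141, 139, 132, 88, 80, 80, 85, 100, 101, 102, 101, 101, 99, 99, 109, 124, 125, 125, 125, 126, 124]
[264.5  42. ] [266.5 149. ] [[0.5331, -0.2482], [0.5528, -0.1701]] mid [ 0.543  -0.2091] ang 1.3238
[307.5  30. ] [304.5 139. ] [[0.5009, -0.247], [0.5204, -0.1712]] mid [ 0.5107 -0.2091] ang 1.3194
[98.5 30. ] [116.5 154. ] [[0.6466, -0.2831], [0.6688, -0.197]] mid [ 0.6577 -0.2401] ang 1.3185
[113.5  35. ] [129.5 154. ] [[0.6373, -0.2774], [0.6589, -0.1945]] mid [ 0.6481 -0.236 ] ang 1.316
```

```bash
python3 - <<'E'
from h import *
import pickle
s,p=pickle.load(open("w3.pkl","rb"))
ex=np.array([np.cos(-.25),np.sin(-.25)]); ey=np.array([-ex[1],ex[0]])
A=ray(p,240,19.5,.028)[:2]; B=ray(p,240,168,.028)[:2]; print((B-A)@ey)
yc=((A+B)/2)@ey
wall=np.array([.5107,-.2091])@ex; T=(wall+.01865)*ex+yc*ey
d=T-s['eef_pos'][:2]; a=s['eef_rot'][1:3]; a=a/np.linalg.norm(a)
ty=2*a[1]*a-np.array([0,1]); tx=2*a[0]*a-np.array([1,0])
print(T,'tool shift',d@tx,d@ty, tx,ty)
E
```

```text
0.10853540981603264
[ 0.53085445 -0.20555157] tool shift 0.07906888852679149 0.0007661763025484169 [-0.24418824 -0.96972785] [-0.96972785  0.24418824]
```

Call:
drive_tool(
  steps=[
    [30, 0, 0, 0, 1],
    [30, 1, 0, 0, 1],
    [19, 0, 20, 0, 1],
    [0, 0, 30, 0, 1],
    [0, 0, 30, 0, 1],
    [0, 0, 10, 0, 1],
    [0, 0, 0, 0, 1],
    [0, 0, 0, 0, 1],
  ],
)

```text
t: 7.38
eef_pos: [0.5317, -0.2053, 0.245]
eef_rot: [0.001, -0.615, 0.788, -0.001]
force: [0.1, -0.7, -1.7]
gripper_width: 0.015
grip_force: 58.8
```

```bash
python3 - <<'E'
from h import *
import pickle
s=r.get_state(); p=vision.camera_params("wrist"); im=vision.capture("wrist")
print(s['t'],s['eef_pos'],s['eef_rot'],s['force'],s['gripper_width'])
cv2.imwrite("pics/w4.png",im[:,:,::-1]); pickle.dump((s,p),open("w4.pkl","wb"))
E
```

```text
7.375 [ 0.53173926 -0.20525549  0.24498207] [ 6.40058351e-04 -6.15323480e-01  7.88274123e-01 -7.15978182e-04] [ 0.12256759 -0.67551396 -1.66797156] 0.015024396852738577
```

View pics/w4.png

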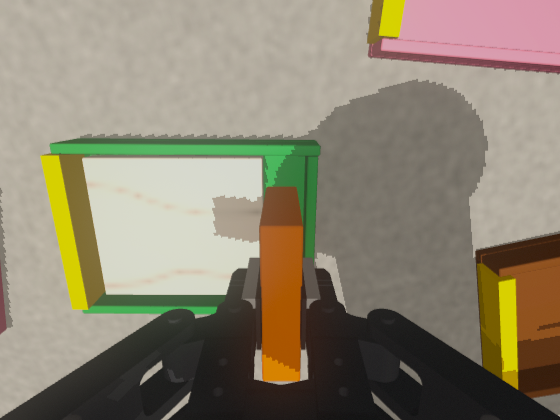

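The spacer's lower end is at cols 267–298, between the tile edge (264) and the wall's inner edge (304), so it has clearance on both sides. I'll nudge it 0.8 mm toward the wall and lower it.

Call:
drive_tool(
  steps=[
    [0, 0.8, 5, 0, 1],
    [0, 0, 8, 0, 1],
    [0, 0, 8, 0, 1],
    [0, 0, 5, 0, 1],
    [0, 0, 3, 0, 1],
    [0, 0, 0, 0, 1],
    [0, 0, 0, 0, 1],
    [0, 0, 0, 0, 1],
  ],
)

```text
t: 8.43
eef_pos: [0.5305, -0.2053, 0.215]
eef_rot: [0.0, -0.615, 0.789, -0.0]
force: [0.2, 0.2, -0.2]
gripper_width: 0.0151
grip_force: 58.8
```

Call:
drive_tool(
  steps=[
    [0, -1, 0, 0, 1],
    [0, -1, 0, 0, 1],
    [0, -1, 0, 0, 1],
    [0, -1, 0, 0, 1],
    [0, -1, 0, 0, 1],
    [0, -1, 0, 0, 1],
    [0, -1, 0, 0, 1],
    [0, -1, 0, 0, 1],
    [0, 0, 0, 0, 1],
    [0, 0, 0, 0, 1],
    [0, 0, 0, 0, 1],
  ],
)

```text
t: 9.8
eef_pos: [0.5382, -0.2073, 0.2147]
eef_rot: [0.0, -0.615, 0.789, -0.0]
force: [-1.3, -0.3, -1.1]
gripper_width: 0.0149
grip_force: 58.9
```

Call:
drive_tool(
  steps=[
    [0, -0.5, 0, 0, 1],
    [0, -0.5, 0, 0, 1],
    [0, -0.5, 0, 0, 1],
    [0, -0.5, 0, 0, 1],
    [0, 0, 0, 0, 1],
    [0, 0, 0, 0, 1],
  ],
)

```text
t: 10.55
eef_pos: [0.5398, -0.2077, 0.2146]
eef_rot: [-0.0, -0.615, 0.789, 0.0]
force: [-4.6, 1.4, 1.9]
gripper_width: 0.0152
grip_force: 59.2
```

Call:
drive_tool(
  steps=[
    [0, -0.4, 0, 0, 1],
    [0, -0.4, 0, 0, 1],
    [0, 0, 0, 0, 1],
    [0, 0, 0, 0, 1],
    [0, 0, 0, 0, 1],
  ],
)

```text
t: 11.18
eef_pos: [0.5401, -0.2078, 0.2145]
eef_rot: [-0.001, -0.615, 0.789, 0.001]
force: [-5.9, 1.6, 2.5]
gripper_width: 0.015
grip_force: 59.4
```

```bash
python3 - <<'E'
from h import *
import pickle
s=r.get_state(); p=vision.camera_params("wrist"); im=vision.capture("wrist")
print(s['t'],s['eef_pos'],s['eef_rot'],s['force'],s['wrist_torque'])
cv2.imwrite("pics/w5.png",im[:,:,::-1]); pickle.dump((s,p),open("w5.pkl","wb"))
E
```

```text
11.175 [ 0.54008749 -0.20783555  0.21446261] [-6.59411869e-04 -6.14906776e-01  7.88599202e-01  7.21014977e-04] [-5.87015003  1.62997134  2.53499198] [8.67759782e-01 2.44822423e+00 2.96268153e-04]
```

View pics/w5.png

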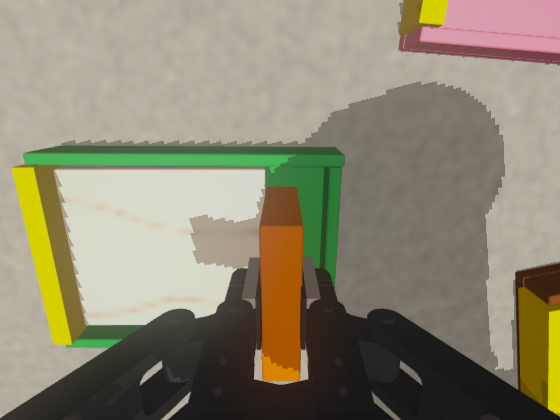

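The view shows the spacer touching the tile's near edge (col 265). The tile's far edge is at about (56,168)–(85,323), beside the stop's inner face. I'll measure the remaining gap.

```bash
python3 - <<'E'
from h import *
import pickle
ex=np.array([np.cos(-.251),np.sin(-.251)])
s,p=pickle.load(open("w5.pkl","rb")); im=cv2.imread("pics/w5.png")[:,:,::-1].copy()
h=cv2.cvtColor(im,cv2.COLOR_RGB2HSV); tile=cv2.inRange(h,(0,0,190),(179,60,255)); yel=cv2.inRange(h,(25,150,190),(33,255,255)); ydark=cv2.inRange(h,(15,120,50),(33,255,255))
def line(pts,z):
    vx,vy,x,y=cv2.fitLine(np.array(pts,np.float32),cv2.DIST_HUBER,0,.01,.01).ravel()
    W=[ray(p,x+vx/vy*(q-y),q,z)[:2] for q in (pts[0][1],pts[-1][1])]; d=W[1]-W[0]
    return (np.mean(W,0)@ex).round(4), (np.arctan2(d[1],d[0])-np.pi/2).round(4)
R=range(180,310)
print('tile far',line([(np.where(tile[y,40:120])[0].min()+39.5,y) for y in R],.020))
print('tile near',line([(np.where(tile[y,240:290])[0].max()+240.5,y) for y in range(172,186)],.020))
print('stop inner top',line([(np.where(yel[y,5:90])[0].max()+5.5,y) for y in R],.032))
print('stop outer top',line([(np.where(yel[y,5:90])[0].min()+4.5,y) for y in R],.032))
gr=mask(im,'green'); print('wall outer',line([(np.where(gr[y,300:360])[0].max()+300.5,y) for y in range(170,250)],.028))
print(h[220,40:75].tolist())
E
```

```text
tile far (np.float64(0.6849), np.float64(-0.2594))
tile near (np.float64(0.5826), np.float64(-0.2623))
stop inner top (np.float64(0.6873), np.float64(-0.2541))
stop outer top (np.float64(0.6972), np.float64(-0.2539))
wall outer (np.float64(0.5465), np.float64(-0.2531))
[[29, 255, 215], [29, 255, 214], [29, 255, 215], [29, 255, 215], [29, 255, 215], [26, 180, 147], [23, 161, 127], [23, 157, 127], [23, 155, 128], [23, 159, 127], [23, 157, 127], [23, 153, 128], [23, 155, 127], [23, 153, 128], [23, 151, 128], [23, 151, 128], [23, 149, 128], [23, 149, 128], [23, 147, 128], [23, 146, 129], [23, 147, 128], [23, 145, 128], [23, 144, 129], [23, 106, 139], [18, 49, 173], [18, 47, 174], [32, 19, 213], [32, 19, 216], [32, 19, 216], [34, 20, 216], [34, 19, 216], [32, 19, 216], [32, 19, 216], [32, 19, 216], [32, 19, 216]]
```

Call:
drive_tool(
  steps=[
    [0, -0.5, 0, 0, 1],
    [0, -0.5, 0, 0, 1],
    [0, -0.5, 0, 0, 1],
    [0, -0.5, 0, 0, 1],
    [0, 0, 0, 0, 1],
    [0, 0, 0, 0, 1],
    [0, 0, 0, 0, 1],
    [0, 0, 0, 0, 1],
  ],
)

```text
t: 12.22
eef_pos: [0.5408, -0.2081, 0.214]
eef_rot: [-0.002, -0.615, 0.789, 0.002]
force: [-9.6, 4.8, 5.3]
gripper_width: 0.0152
grip_force: 59.8
```

Call:
drive_tool(
  steps=[
    [0, 0, 0, 0, 1],
    [0, 0, 0, 0, 1],
    [0, 0, 0, 0, 1],
    [0, 0, 0, 0, 1],
    [0, 0, 0, 0, 1],
    [0, 0, 0, 0, 1],
    [0, 0, 0, 0, 1],
    [0, 0, 0, 0, 1],
  ],
)

```text
t: 13.22
eef_pos: [0.5408, -0.2081, 0.214]
eef_rot: [-0.002, -0.615, 0.789, 0.002]
force: [-10.8, 4.3, 5.2]
gripper_width: 0.0153
grip_force: 59.8
```

```bash
python3 - <<'E'
from h import *
s=r.get_state(); p=vision.camera_params("wrist"); im=vision.capture("wrist")
print(s['t'],s['eef_pos'],s['eef_rot'],s['force'],s['qvel'].round(4))
ex=np.array([np.cos(-.251),np.sin(-.251)])
h=cv2.cvtColor(im,cv2.COLOR_RGB2HSV); tile=cv2.inRange(h,(0,0,150),(179,75,255)); yel=cv2.inRange(h,(25,150,190),(33,255,255))
def line(pts,z):
    vx,vy,x,y=cv2.fitLine(np.array(pts,np.float32),cv2.DIST_HUBER,0,.01,.01).ravel()
    W=[ray(p,x+vx/vy*(q-y),q,z)[:2] for q in (pts[0][1],pts[-1][1])]; d=W[1]-W[0]
    return (np.mean(W,0)@ex).round(4), (np.arctan2(d[1],d[0])-np.pi/2).round(4)
R=range(180,310)
print('tile far',line([(np.where(tile[y,40:120])[0].min()+39.5,y) for y in R],.020))
print('stop inner top',line([(np.where(yel[y,5:90])[0].max()+5.5,y) for y in R],.032))
cv2.imwrite("pics/w6.png",cv2.resize(im[140:400,0:360,::-1],None,fx=2,fy=2))
E
```

```text
13.225 [ 0.540772   -0.20810914  0.21400741] [-0.00172355 -0.61472609  0.7887363   0.00197555] [-10.80755772   4.32758668   5.23212555] [-0.0005 -0.0008 -0.0011 -0.     -0.0008 -0.001 ]
tile far (np.float64(0.6864), np.float64(-0.2516))
stop inner top (np.float64(0.6873), np.float64(-0.254))
```

View pics/w6.png

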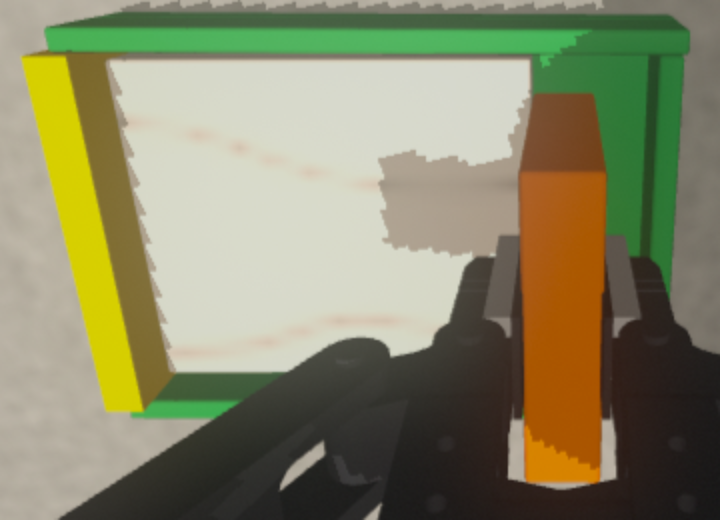

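The crop shows the tile squarely against the stop (0.9 mm or less measured) and the spacer against its near edge. The arm is at rest with about 11 N of push.

```bash
python3 -c "
from station import r
print(r.job_done())"
```

```text
the job is handed in; nothing more can be done
None
```

I handed the job in at about 13 s: the spacer stands in tray_1's gap, still gripped at about 60 N and pushing the tile squarely against the yellow stop with about 11 N. The tile measured within 1 mm of the stop, and the judge gave no verdict.

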